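# Press the freshly glued box panels

### The arm

A 7-joint arm with a two-finger parallel gripper is mounted at the origin on the work surface. World frame = base frame: x ahead of the robot, y to its left, z up, the work surface at z = 0. Lengths are in m, angles in rad, forces in N, time in s.
With the tool pointing down it reaches from about 0.4 to 0.85 m from the base axis. Payload 10.4 kg.
Tool frame: the origin (TCP) lies between the finger pads; the fingertips stand ahead of it and the grasp point (between the pads) lies 5 mm behind it (manip.tip_extent is the z of the fingertips in the tool frame, in m); z points along the fingers, y is the line along which they close (so a half turn about z gives the same grasp; the last joint's range is limited). The gripper opens to 85 mm and grips with 20 to 120 N. Pads are 22 mm wide; open, the fingers measure 114 mm over their backs; the gripper's body (76 mm by 85 mm) begins 54 mm behind the grasp point. The pads swing forward as they close: fully open they stand 13 mm farther back than shut.
Start: joints at [-1.328, 0.332, -0.065, 1.46, 0.022, 1.35, -0.088], TCP at [0.164, 0.603, 0.245] pointing down, gripper open.
Joint ranges: [-2.6, 2.6], [-0.5, 2.12], [-1.47, 1.34], [0.16, 2.42], [-1.27, 4.41], [0.06, 2.06], [-2.6, 2.6]. Speed limits (rad/s): [2.22, 2.22, 2.79, 2.79, 3.14, 3.14, 3.14].

### API

Orientations are given as a unit quaternion [x, y, z, w].
In Python, from workcell import status, viewer, manip gives the robot as it stands.
- The arm moves only by the tool play_rows, never from a script. Its argument "plan" is one flat list of numbers, 7 for each row, row after row: the turn, a rotation vector about the tool's x, y, z in degrees, then the shift along the tool's x, y, z in m, then the opening, from 0 (shut) to 1 (fully open). In form: [ax, ay, az, dx, dy, dz, grip, ax, ay, az, dx, dy, dz, grip, ...]. A call has 1 to 20 rows; each row is the pose to reach, as a shift and turn from the pose commanded when the call began, along the tool's axes at that moment; what a row does not reach only later rows make up. A row lasts 1/8 s, in which the tool goes at most 62.5 mm and 10.7 degrees, less where a joint would pass 70% of its speed; a pose out of reach is approached as far as the arm can. A call with a gripper value outside its range is refused whole. The fingers move at their own pace and stop on an object; "squeeze" is the grip in N (left out, the last holds). Time passes only in rows, so rows that repeat a pose let the fingers close. It gives the time, the measured TCP pose, the force, the opening and the grip force at its end, in the units of the state.
- status.get_obs(): the state, without advancing time (a new reading comes with each control period).
- viewer.camera(name): name is "scene" or "top"; returns the picture (480x640x3 uint8, red, green, blue); there is no depth.
- viewer.camera_model(name): a dict with "fx", "fy", "cx", "cy" (pixels), "R" (3x3) and "t" (3): a world point X has camera coordinates R X + t. Camera axes: x right, y down, z forward; pixel columns grow to the right and rows downward; lengths in m; the calibration is good to about 2 mm. A picture is of the moment at which its call begins. camera_model takes no time and is no camera call.
- manip.hand_in(): hands the job in; it is judged then, once.
The state is a dict: "clock": time; "joint_pos": joint angles; "joint_velocities": joint speeds; "tau": joint torques, N m; "position": TCP position; "ee_rot": TCP orientation; "ft_force": force on the tool from outside, world axes, zero at the start; "torque": the same for the moment, N m; "grip_width": opening from 0.0 (shut) to 1.0 (fully open); "grasp_force": force on a finger pad.
Only numpy, scipy, OpenCV 4.12 (cv2) and the standard library are available. Lean on these libraries where they do the work, as an engineer would, in place of code of your own. Each camera call takes 0.05 s, during which the arm holds its last target. There are 200 camera calls.

### The job

The leather has just been glued onto the two box panels on the bench: cover each panel with the pressing board of its own length, edges flush all round, then weight the boards so that the glue sets flat. Stand the large steel weight on the middle of the short board and the two small ones on the long board, one on the middle of each half. Set everything down without dropping it, and leave the dye jar, the thread spool and the edge slicker standing where they are.

Things in the scene. Friction and masses are not known exactly. Their poses are not given: they have to be found in the camera images.
- panel_long: The long leather-faced box panel: brown leather face with a creased border line on a plywood core, 180 x 58 mm, 8 mm thick, lying face up. Fixed (taped down). Origin: centre of the underside, on the bench; x along the length, y across the width, z up.
- panel_short: The short leather-faced box panel: same make, 100 x 58 mm, 8 mm thick, lying face up. Fixed (taped down). Origin: centre of the underside, on the bench; x along the length, y across the width, z up.
- board_long: The long pressing board: plain off-white plastic board, 180 x 58 mm, 18 mm thick, about 0.18 kg. Loose on the bench. Origin: centre of the underside; x along the length, y across the width, z up. Grip it across the 58 mm width, low on the edges.
- board_short: The short pressing board: same plastic, 100 x 58 mm, 18 mm thick, about 0.10 kg. Loose on the bench. Origin: centre of the underside; x along the length, y across the width, z up. Grip it across the 58 mm width, low on the edges.
- weight_large: The large steel bench weight: turned cylinder 54 mm in diameter with a knob on top, about 0.68 kg. Stands upright, loose. The body is 36 mm high; above it a 14 mm thick neck, then a cylindrical knob 24 mm in diameter from 44 to 66 mm above the underside, by which it is held from above. Origin: centre of the underside; z up.
- weight_small_a: One of the two equal small steel bench weights: turned cylinder 34 mm in diameter with a knob on top, about 0.32 kg. Stands upright, loose. The body is 36 mm high; above it a 14 mm thick neck, then a cylindrical knob 24 mm in diameter from 44 to 66 mm above the underside, by which it is held from above. Origin: centre of the underside; z up.
- weight_small_b: The other small steel bench weight, the same as weight_small_a (34 mm in diameter, 66 mm high over all, about 0.32 kg); the two are interchangeable. Stands upright, loose. The body is 36 mm high; above it a 14 mm thick neck, then a cylindrical knob 24 mm in diameter from 44 to 66 mm above the underside, by which it is held from above. Origin: centre of the underside; z up.
- dye_jar: Dye jar, not to be moved: dark jar with a black screw cap, 52 mm in diameter, 58 mm high, standing loose. Origin: centre of the underside; z up.
- thread_spool: Spool of cream waxed thread with wooden flanges, not to be moved: 48 mm in diameter, 45 mm high, standing loose. Origin: centre of the underside; z up.
- edge_slicker: Dark wooden edge slicker (grooved burnishing tool with a rounded top), not to be moved: 36 mm in diameter, 62 mm high, standing loose. Origin: centre of the underside; z up.

How it is judged:
By the outcome, as a careful person would: the job done as asked, in the order asked, and still so for the second after the job is handed in, with the robot touching nothing.
It also fails if it takes over 128 s, if anything falls off the work surface, if the arm or the gripper's body presses on something with over 40 N, if the wrist force passes 120 N, or if a joint passes its speed limit or range.

## Working session

There is one attempt and no reset: what is moved stays moved. The work goes in short steps, Python scripts to look and compute and a tool call to move; the robot and the scene stay as the last step left them, time stands still between calls to the robot, and variables do not carry over. Pictures are saved under pics/ and viewed, at most 14 in all, crops included, and the job is handed in when it is done.

Besides the shell and the picture viewer there is one more tool, called after "Call:" as name(argument=value, ...), one argument or row to a line, values as JSON. play_rows: Moves the arm, as the interface text tells. Its arguments: {"type":"object","properties":{"plan":{"type":"array","items":{"type":"number"}},"squeeze":{"type":"number"}},"required":["plan"]}

```bash
mkdir -p pics; ls
python3 - <<'E'
from workcell import status, viewer, manip
import cv2
for n in("scene","top"):
    im=viewer.camera(n); cv2.imwrite(f"pics/{n}0.png",im[:,:,::-1]); m=viewer.camera_model(n); print(n,m)
print(status.get_obs(), manip.tip_extent)
E
```

```text
pics
scene {'fx': 493.6292087282566, 'fy': 493.6292087282566, 'cx': 323.9143614648382, 'cy': 242.0671329583817, 'R': array([[ 0.32514258,  0.94566314, -0.001877  ],
       [ 0.67070115, -0.23200213, -0.70451045],
       [-0.66666504,  0.22780744, -0.70969113]]), 't': array([-0.16455269, -0.34461309,  1.3319533 ])}
top {'fx': 441.90723875890734, 'fy': 441.90723875890734, 'cx': 316.8295734869203, 'cy': 229.20695573556665, 'R': array([[-0.01596429, -0.99986886, -0.00272013],
       [-0.99455718,  0.01615951, -0.10293149],
       [ 0.10296194,  0.0010621 , -0.99468473]]), 't': array([0.00765315, 0.53656888, 0.97201743])}
{'clock': 0.1, 'joint_pos': array([-1.32758022,  0.33280258, -0.06465839,  1.4608257 ,  0.02160777,
        1.34990847, -0.08851103]), 'joint_velocities': array([ 0.00059199, -0.0009948 , -0.00024815, -0.00326211, -0.00076483,
       -0.00017462, -0.000383  ]), 'tau': array([ 1.96201101e-03, -6.26740122e+01,  4.95251315e-02, -3.92429423e+01,
        1.63268804e-02,  7.01938596e-03, -6.60903311e-05]), 'position': array([0.16413294, 0.60274582, 0.24461429]), 'ee_rot': array([ 1.32532000e-01,  9.91178530e-01, -6.22843751e-04, -4.44673826e-05]), 'ft_force': array([0.4642154 , 0.137142  , 0.02597562]), 'torque': array([-0.01872176, -0.04166455, -0.08329314]), 'grasp_force': 0.0, 'grip_width': 1.0017440016888817} 0.014
```

View pics/scene0.png

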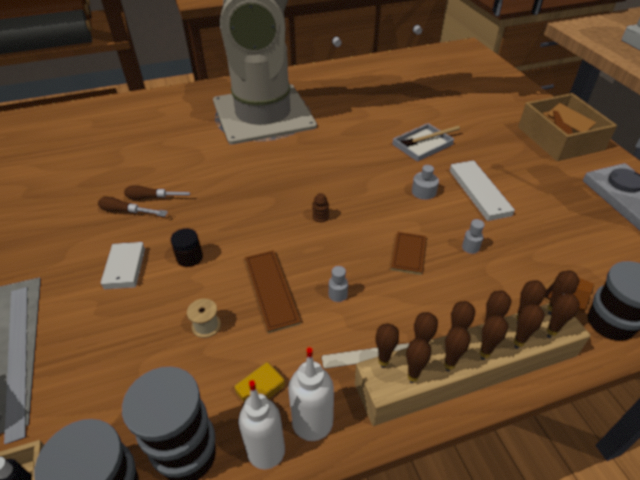

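View pics/top0.png

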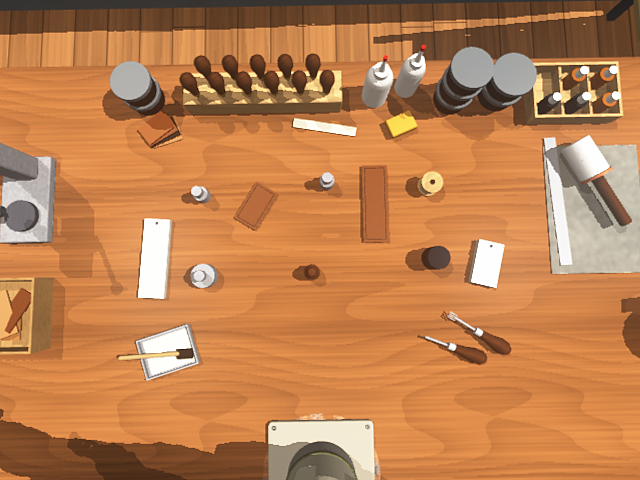

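The views show the long board at top (155,258), short board at (487,263), long panel at (374,203) and short panel at (256,205). The large weight is at (202,276), with the small ones at (199,194) and (327,181). The jar is at (436,257), the spool at (431,183) and the slicker at (312,271).

```bash
cat > h.py <<'E'
import numpy as np, cv2
from workcell import viewer, status
def ray(m,uv,z):
    uv=np.atleast_2d(np.asarray(uv,float)); R=np.array(m['R']);C=-R.T@np.array(m['t'])
    d=np.c_[(uv[:,0]-m['cx'])/m['fx'],(uv[:,1]-m['cy'])/m['fy'],np.ones(len(uv))]@R
    return (C+d*((z-C[2])/d[:,2])[:,None])[:,:2]
def proj(m,X):
    c=np.array(m['R'])@np.array(X,float)+np.array(m['t']); return c[0]/c[2]*m['fx']+m['cx'],c[1]/c[2]*m['fy']+m['cy']
def blob(mask,near):
    cs,_=cv2.findContours(mask.astype(np.uint8),cv2.RETR_EXTERNAL,cv2.CHAIN_APPROX_NONE)
    cs=[c for c in cs if cv2.contourArea(c)>25]
    c=min(cs,key=lambda c:-cv2.pointPolygonTest(c,near,True)); return c[:,0,:]
def rect(name,im,mask,near,z):
    K=4; big=cv2.resize(mask.astype(np.float32),None,fx=K,fy=K,interpolation=cv2.INTER_CUBIC)>.5
    c=blob(big,(near[0]*K,near[1]*K)); w=ray(viewer.camera_model(name),(c+.5)/K-.5,z)
    (x,y),(a,b),t=cv2.minAreaRect((w*1000).astype(np.float32))
    if a<b: a,b,t=b,a,t+90
    t=(t+90)%180-90
    return f"{name} c=({x:.1f},{y:.1f}) size {a:.1f}x{b:.1f} ang {t:.1f}"
E
python3 - <<'E'
from h import *
P={n:cv2.cvtColor(cv2.imread(f"pics/{n}0.png"),cv2.COLOR_BGR2RGB) for n in("scene","top")}
M={n:viewer.camera_model(n) for n in P}
for n,m in M.items(): print(n,-np.array(m['R']).T@m['t'])
print("px",P['top'][258,155],P['top'][203,374],P['top'][203,345],P['scene'][190,480],P['scene'][290,272],P['scene'][265,120],P['scene'][282,115], P['top'][250,205])
for n,z,pt,ps in(("BL",.018,(155,258),(480,188)),("BS",.018,(487,263),(125,262)),("PL",.008,(374,203),(272,290)),("PS",.008,(256,205),(408,252))):
    for name,p in(("top",pt),("scene",ps)):
        im=P[name].astype(int); hsv=cv2.cvtColor(P[name],cv2.COLOR_RGB2HSV)
        if n[0]=="B": 
            mask=(hsv[...,1]<50)&(hsv[...,2]>0.85*np.median(hsv[p[1]-3:p[1]+4,p[0]-3:p[0]+4,2]))
        else:
            c=np.median(im[p[1]-4:p[1]+5,p[0]-4:p[0]+5].reshape(-1,3),0); mask=np.abs(im-c).max(2)<32
            mask=cv2.morphologyEx(mask.astype(np.uint8),cv2.MORPH_CLOSE,np.ones((5,5)))
            mask=cv2.morphologyEx(mask,cv2.MORPH_OPEN,np.ones((5,5)))
        print(n,rect(name,im,mask,p,z))
# rough knob positions
for n,pt,ps,z in(("WL",(204,272),(427,172),.066),("Wa",(198,190),(476,227),.066),("Wb",(327,177),(339,271),.066),("jar",(436,257),(186,238),.058),("spool",(431,183),(203,308),.045),("slick",(312,271),(321,198),.062)):
    print(n,ray(M['top'],pt,z),ray(M['scene'],ps,z))
a=cv2.resize(P['top'][140:310,130:400],None,fx=2.9,fy=2.9,interpolation=cv2.INTER_CUBIC)
cv2.imwrite("pics/tc.png",a[:,:,::-1])
b=cv2.resize(P['scene'][150:330,240:520],None,fx=2.8,fy=2.8,interpolation=cv2.INTER_CUBIC)
cv2.imwrite("pics/sc.png",b[:,:,::-1])
E
```

```text
scene [ 1.17260218 -0.22776843  0.70218305]
top [ 0.4336898  -0.00205092  1.02210155]
px [254 254 252] [184 106  62] [212 133  70] [179 177 170] [99 55 25] [178 176 169] [155 153 148] [229 149  87]
BL top c=(478.8,370.4) size 182.1x61.4 ang -3.5
BL scene c=(477.2,374.5) size 183.3x61.4 ang -3.4
BS top c=(454.8,-385.8) size 102.1x60.1 ang -13.9
BS scene c=(454.7,-384.3) size 103.0x58.4 ang -14.0
PL top c=(457.4,261.5) size 934.4x496.5 ang 87.6
PL scene c=(254.7,411.6) size 1284.2x901.6 ang -23.4
PS top c=(572.6,306.4) size 1020.6x545.1 ang -65.1
PS scene c=(254.7,411.6) size 1284.2x901.6 ang -23.4
WL [[0.44390634 0.24357233]] [[0.44894734 0.25005831]]
Wa [[0.6234828  0.25861396]] [[0.63045108 0.25830121]]
Wb [[ 0.64784886 -0.02526663]] [[ 0.64960827 -0.02183841]]
jar [[ 0.46843366 -0.259518  ]] [[ 0.47376947 -0.25935517]]
spool [[ 0.63497093 -0.25902442]] [[ 0.63535381 -0.25625412]]
slick [[0.44236648 0.01087088]] [[0.45158092 0.01268656]]
```

View pics/tc.png

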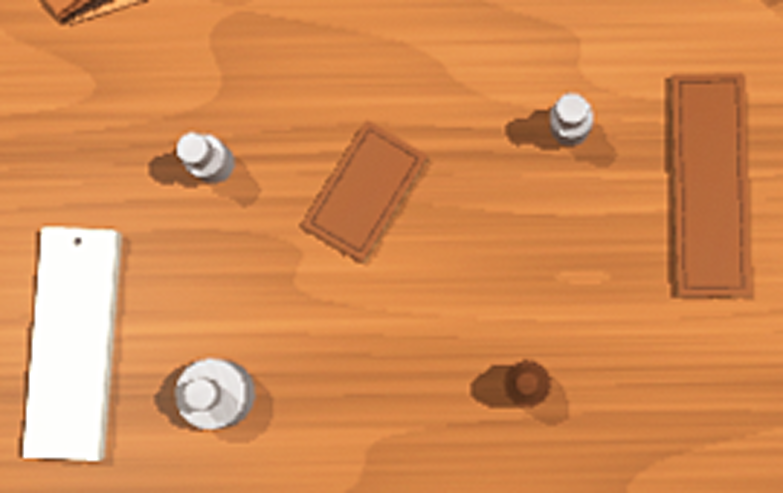

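View pics/sc.png

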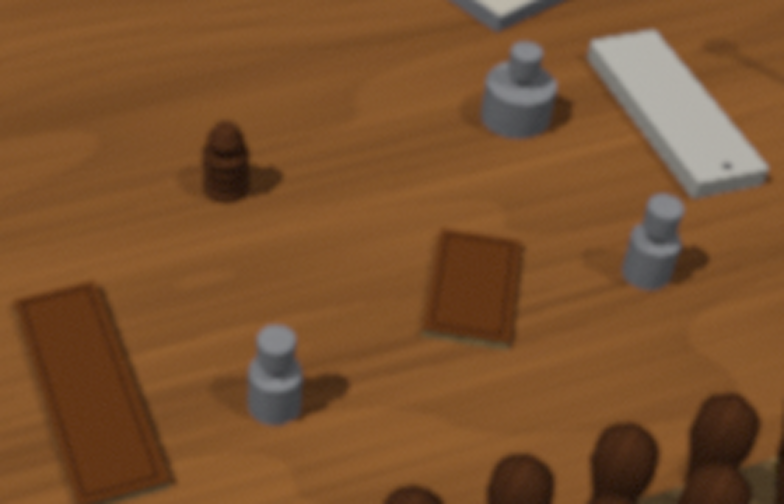

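```bash
cat >> h.py <<'E'
def hue(im):
    f=cv2.GaussianBlur(im.astype(np.float32),(3,3),0); return (f[...,1]-f[...,2])/(f[...,0]-f[...,2]+1e-3)
def panel(name,im,p,z=.008,hw=50):
    h=hue(im); inn=np.median(h[p[1]-5:p[1]+6,p[0]-5:p[0]+6])
    x0,y0=max(p[0]-hw,0),max(p[1]-hw,0); bg=np.percentile(h[y0:p[1]+hw,x0:p[0]+hw],70)
    m=np.zeros(h.shape,np.float32); m[y0:p[1]+hw,x0:p[0]+hw]=(h<(inn+bg)/2)[y0:p[1]+hw,x0:p[0]+hw]
    m=cv2.morphologyEx(m,cv2.MORPH_CLOSE,np.ones((3,3))); m=cv2.morphologyEx(m,cv2.MORPH_OPEN,np.ones((9,9)))
    return f"{inn:.3f} {bg:.3f} "+rect(name,im,m,p,z), m
E
python3 - <<'E'
from h import *
P={n:cv2.cvtColor(cv2.imread(f"pics/{n}0.png"),cv2.COLOR_BGR2RGB) for n in("scene","top")}
M={n:viewer.camera_model(n) for n in P}
out=[]
for n,pt,ps in(("PL",(374,203),(272,290)),("PS",(256,205),(408,252))):
    for name,p in(("top",pt),("scene",ps)):
        s,m=panel(name,P[name],p); print(n,s)
        im=P[name].copy(); cs,_=cv2.findContours(m.astype(np.uint8),0,1); cv2.drawContours(im,cs,-1,(0,255,255),1)
        out.append(cv2.resize(im[p[1]-50:p[1]+50,p[0]-50:p[0]+50],(390,290),interpolation=cv2.INTER_NEAREST))
cv2.imwrite("pics/pan.png",np.vstack([np.hstack(out[:2]),np.hstack(out[2:])])[:,:,::-1])
# metric corners read by eye from the crops
def cr(pts,o,k): return (np.array(pts,float)+.5)/k-.5+np.array(o)
C={"PLt":("top",[(667,75),(744,74),(748,296),(671,297)],(130,140),2.9),"PSt":("top",[(367,122),(430,160),(362,264),(300,227)],(130,140),2.9),
"PLs":("scene",[(16,301),(99,283),(172,482),(80,502)],(240,150),2.8),"PSs":("scene",[(443,231),(523,241),(512,344),(424,334)],(240,150),2.8)}
for k,(n,pts,o,s) in C.items():
    w=ray(M[n],cr(pts,o,s),.008)*1000
    r=cv2.minAreaRect(w.astype(np.float32)); print(k,w.mean(0).round(1),np.round(r,1) if 0 else r)
E
```

```text
PL 0.371 0.439 top c=(596.3,-134.5) size 180.6x66.0 ang -0.1
PL 0.414 0.475 scene c=(597.8,-132.9) size 181.4x62.9 ang -0.0
PS 0.369 0.438 top c=(596.5,141.4) size 104.3x61.1 ang -31.9
PS 0.415 0.475 scene c=(596.1,144.1) size 101.4x61.4 ang -30.7
PLt [ 597.  -133.7] ((596.9592895507812, -133.99392700195312), (62.15833282470703, 179.96206665039062), 89.52494049072266)
PSt [594.6 140.5] ((594.2443237304688, 140.2567901611328), (59.68863296508789, 100.17939758300781), 57.53583908081055)
PLs [ 599.1 -132.2] ((599.5639038085938, -132.58929443359375), (58.36608123779297, 178.927734375), 89.52241516113281)
PSs [599.8 143.7] ((600.001220703125, 143.25445556640625), (58.35986328125, 103.98485565185547), 58.554935455322266)
```

View pics/pan.png

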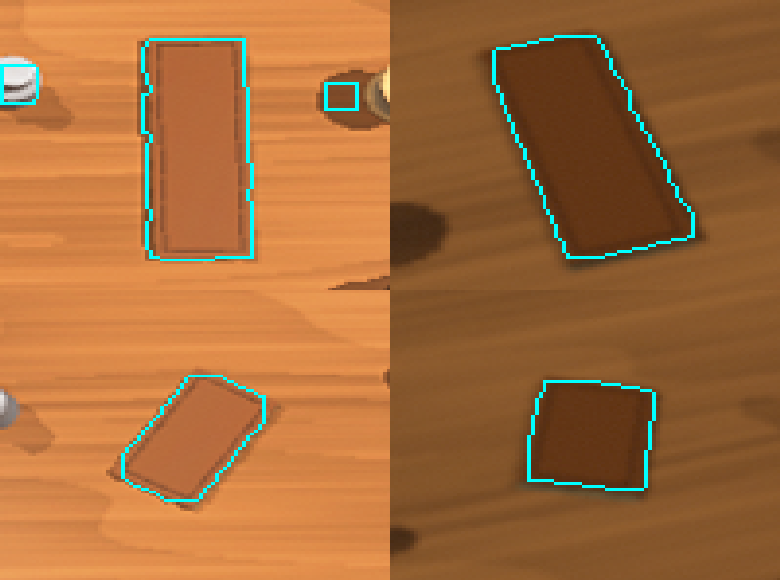

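```bash
cat >> h.py <<'E'
def patch(name,im,c,ang,L,W,z,k=2):
    """metric view of a plane patch, k px per mm; rows across width, cols along length"""
    m=viewer.camera_model(name); a=np.radians(ang); e=np.array([np.cos(a),np.sin(a)]); n=np.array([-e[1],e[0]])
    src=np.float32([proj(m,[*(np.array(c)/1000+e*sx*L/2000+n*sy*W/2000),z]) for sx,sy in((-1,-1),(1,-1),(1,1),(-1,1))])
    H=cv2.getPerspectiveTransform(src,np.float32([(0,0),(L*k,0),(L*k,W*k),(0,W*k)])-.5)
    return cv2.warpPerspective(im,H,(L*k,W*k),flags=cv2.INTER_CUBIC)
E
python3 - <<'E'
from h import *
P={n:cv2.cvtColor(cv2.imread(f"pics/{n}0.png"),cv2.COLOR_BGR2RGB) for n in("scene","top")}
T=[]
for n,c,a,L in(("PL",(597,-133.5),-.3,180),("PS",(596.5,142),-31.5,100)):
    for name in P:
        q=patch(name,P[name],c,a,L+30,90,.008,2)
        g=cv2.GaussianBlur(q.astype(np.float32),(0,0),1).sum(2)
        if name=="scene": q=np.clip(q.astype(int)*2,0,255).astype(np.uint8)
        q=q.copy()
        x0,x1,y0,y1=30,(L+30)*2-30,32,148
        for p in((x0,y0),(x1,y0),(x0,y1),(x1,y1)): cv2.circle(q,p,3,(0,255,255),1)
        if n=="PS": q=cv2.copyMakeBorder(q,0,0,0,160,0)
        T.append(q[:,:420])
        # local minima of profiles (crease), several slices
        def mins(pr,off,rng):
            i=[j for j in range(1,len(pr)-1) if pr[j]<=pr[j-1] and pr[j]<pr[j+1]]
            return [ (round((j+.5)/2-off,1),round(float(min(pr[max(j-5,0):j+6].max()-pr[j],999)))) for j in i if rng[0]<abs((j+.5)/2-off)<rng[1]]
        H=L+30
        for s in(0,1,2):
            w=(L-30)*2//3; xs=30+30+s*w
            print(n,name,"across",s,mins(g[:,xs:xs+w].mean(1),45,(17,36)))
        print(n,name,"along",mins(g[60:120].mean(0),H/2,(L/2-12,L/2+8)))
    
cv2.imwrite("pics/rp.png",np.vstack([np.hstack(T[:2]),np.hstack(T[2:])])[:,:800,::-1])
E
```

```text
PL scene across 0 [(-24.2, 14), (-17.8, 1), (22.2, 12), (28.8, 26)]
PL scene across 1 [(-23.8, 12), (22.2, 11), (28.8, 24)]
PL scene across 2 [(-23.8, 15), (22.2, 14), (29.8, 35)]
PL scene along [(-83.2, 16), (84.2, 12), (90.2, 14)]
PL top across 0 [(-31.2, 32), (-25.8, 55), (-19.2, 9), (20.2, 55), (28.8, 66)]
PL top across 1 [(-25.8, 41), (-18.8, 7), (19.8, 44), (28.8, 54)]
PL top across 2 [(-31.8, 37), (-25.8, 54), (20.8, 59), (29.2, 52)]
PL top along [(-96.8, 2), (-89.8, 118), (-82.8, 72), (83.8, 63)]
PS scene across 0 [(-22.2, 15), (24.2, 12), (30.2, 28)]
PS scene across 1 [(-21.8, 12), (17.8, 1), (24.2, 10), (29.8, 23)]
PS scene across 2 [(-22.2, 12), (24.2, 10), (29.2, 15)]
PS scene along [(-44.2, 13), (44.2, 6)]
PS top across 0 [(-30.2, 27), (-23.2, 53), (22.2, 49), (28.2, 74), (35.2, 8)]
PS top across 1 [(-30.2, 26), (-23.8, 46), (22.2, 51), (27.8, 58)]
PS top across 2 [(-30.2, 22), (-23.8, 48), (22.2, 47), (27.8, 55), (35.2, 7)]
PS top along [(-57.8, 7), (-49.8, 120), (-42.8, 54), (38.2, 6), (44.8, 53), (56.8, 5)]
```

View pics/rp.png

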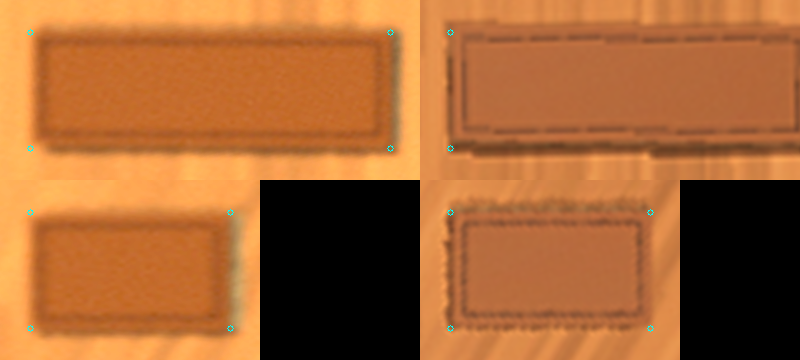

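```bash
cat >> h.py <<'E'
from scipy.spatial.transform import Rotation as Ro
from workcell import manip
def go(x,y,z,yaw):
    """print move (tool axes) to TCP x,y,z mm pointing down, closing line at yaw deg (world)"""
    o=status.get_obs(); R=Ro.from_quat(o['ee_rot']).as_matrix(); best=None
    for k in(0,180,-180):
        a=np.radians(yaw+k); ty=np.array([np.cos(a),np.sin(a),0]); tz=np.array([0,0,-1.]); T=np.c_[np.cross(ty,tz),ty,tz]
        r=Ro.from_matrix(R.T@T).as_rotvec(degrees=True)
        if best is None or np.linalg.norm(r)<np.linalg.norm(best)-1e-6: best=r
    d=R.T@(np.array([x,y,z])/1000-o['position'])
    print("t",round(o['clock'],2),"pos",(o['position']*1000).round(1),"F",o['ft_force'].round(1),"w",round(o['grip_width'],3),"gf",round(o['grasp_force'],1),"tip",manip.tip_extent,"j1,7",o['joint_pos'][[0,6]].round(2))
    print("row",best.round(1),d.round(4))
E
python3 -c "
from h import *
go(478,372.5,90,86.5); go(478,372.5,17,86.5)"
```

```text
t 0.1 pos [164.1 602.7 244.6] F [0.5 0.1 0. ] w 1.002 gf 0.0 tip 0.014 j1,7 [-1.33 -0.09]
row [ -0.1  -0.  -11.7] [-0.3633 -0.1395  0.1548]
t 0.1 pos [164.1 602.7 244.6] F [0.5 0.1 0. ] w 1.002 gf 0.0 tip 0.014 j1,7 [-1.33 -0.09]
row [ -0.1  -0.  -11.7] [-0.3633 -0.1394  0.2278]
```

Call:
play_rows(
  plan=[0,0,-6,-0.18,-0.07,0.05,1,0,0,-11.7,-0.3633,-0.1395,0.12,1,0,0,-11.7,-0.3633,-0.1395,0.12,1,0,0,-11.7,-0.3633,-0.1395,0.1548,1,0,0,-11.7,-0.3633,-0.1395,0.1548,1,0,0,-11.7,-0.3633,-0.1395,0.1548,1,0,0,-11.7,-0.3633,-0.1395,0.1548,1,0,0,-11.7,-0.3633,-0.1395,0.1548,1,0,0,-11.7,-0.3633,-0.1395,0.1548,1,0,0,-11.7,-0.3633,-0.1395,0.1548,1],
  squeeze=50,
)

```text
clock: 1.35
position: [0.4771, 0.3745, 0.091]
ee_rot: [0.03, 1.0, 0.001, 0.0]
ft_force: [0.1, -0.4, 0.1]
grip_width: 1.002
grasp_force: 0.0
```

```bash
python3 -c "
from h import *
go(478,372.5,17,86.5)
cv2.imwrite('pics/s1.png',viewer.camera('scene')[60:360,150:640,::-1])"
```

```text
t 1.35 pos [477.1 374.5  91. ] F [ 0.1 -0.4  0.1] w 1.002 gf 0.0 tip 0.014 j1,7 [-0.82  0.8 ]
row [0.1 0.  0.1] [-0.001  -0.0021  0.074 ]
```

View pics/s1.png

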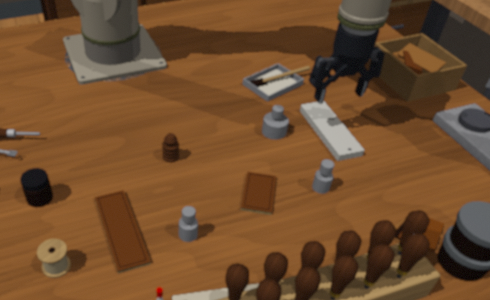

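The gripper hovers over the long board, at about (345,75) in the crop. I'll descend and grip.

Call:
play_rows(
  plan=[0,0,0,-0.001,-0.002,0.03,1,0,0,0,-0.001,-0.002,0.055,1,0,0,0,-0.001,-0.002,0.068,1,0,0,0,-0.001,-0.002,0.074,1,0,0,0,-0.001,-0.002,0.074,1,0,0,0,-0.001,-0.002,0.074,0.5,0,0,0,-0.001,-0.002,0.074,0.5,0,0,0,-0.001,-0.002,0.074,0.5,0,0,0,-0.001,-0.002,0.074,0.5,0,0,0,-0.001,-0.002,0.074,0.5,0,0,0,-0.001,-0.002,0.074,0.5],
)

```text
clock: 2.78
position: [0.4795, 0.3715, 0.0177]
ee_rot: [0.031, 1.0, 0.001, 0.001]
ft_force: [-0.1, -0.5, 6.6]
grip_width: 0.661
grasp_force: 53.8
```

```bash
python3 -c "
from h import *
go(597.5,-135.3,100,89.8)"
```

```text
t 2.77 pos [479.5 371.5  17.7] F [-0.1 -0.5  6.6] w 0.661 gf 53.8 tip 0.014 j1,7 [-0.81  0.82]
row [ 0.1  0.1 -3.3] [-0.1491 -0.4985 -0.0828]
```

Call:
play_rows(
  plan=[0,0,0,0,0,-0.02,0.5,0,0,0,0,0,-0.06,0.5,0,0,0,0,0,-0.1,0.5,0,0,-0.3,-0.013,-0.045,-0.11,0.5,0,0,-0.6,-0.027,-0.09,-0.11,0.5,0,0,-0.9,-0.04,-0.135,-0.11,0.5,0,0,-1.2,-0.054,-0.18,-0.11,0.5,0,0,-1.5,-0.067,-0.225,-0.11,0.5,0,0,-1.8,-0.081,-0.27,-0.11,0.5,0,0,-2.1,-0.094,-0.315,-0.11,0.5,0,0,-2.4,-0.108,-0.36,-0.11,0.5,0,0,-2.7,-0.121,-0.405,-0.11,0.5,0,0,-3,-0.135,-0.45,-0.11,0.5,0,0,-3.3,-0.145,-0.485,-0.11,0.5,0,0,-3.3,-0.1506,-0.4984,-0.11,0.5,0,0,-3.3,-0.1506,-0.4984,-0.09,0.5,0,0,-3.3,-0.1506,-0.4984,-0.07,0.5,0,0,-3.3,-0.1506,-0.4984,-0.06,0.5,0,0,-3.3,-0.1506,-0.4984,-0.06,0.5,0,0,-3.3,-0.1506,-0.4984,-0.06,0.5],
)

```text
clock: 5.28
position: [0.5989, -0.1355, 0.0769]
ee_rot: [0.002, 1.0, 0.0, 0.0]
ft_force: [0.2, -0.4, -2.1]
grip_width: 0.664
grasp_force: 54.0
```

```bash
python3 -c "
from h import *
go(599,-135.3,26,89.8)
a=viewer.camera('scene'); b=viewer.camera('top')
cv2.imwrite('pics/scene2.png',a[:,:,::-1]); cv2.imwrite('pics/top2.png',b[:,:,::-1])
c=cv2.resize(a[190:370,190:390],(400,360),interpolation=cv2.INTER_CUBIC); d=cv2.resize(b[120:300,270:470],(400,360),interpolation=cv2.INTER_CUBIC)
cv2.imwrite('pics/s2.png',np.hstack([c,d])[:,:,::-1])"
```

```text
t 5.28 pos [ 598.9 -135.5   76.9] F [ 0.2 -0.4 -2.1] w 0.664 gf 54.0 tip 0.014 j1,7 [-0.12  1.84]
row [ 0.  0. -0.] [-0.      0.0002  0.0509]
```

View pics/s2.png

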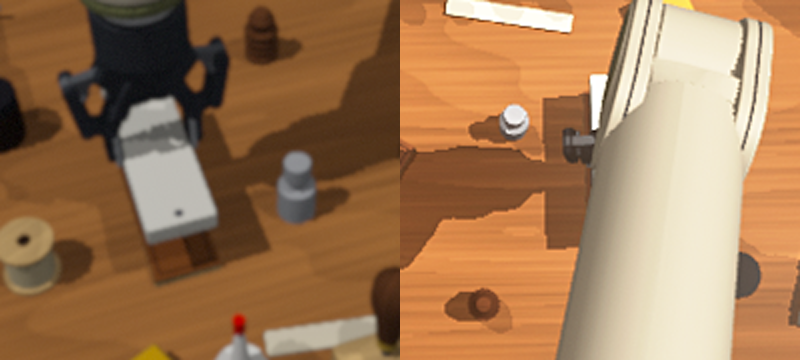

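The board is held level over the panel and the spool and small weight are clear. Now lowering.

Call:
play_rows(
  plan=[0,0,0,0,0,0.015,0.5,0,0,0,0,0,0.03,0.5,0,0,0,0,0,0.04,0.5,0,0,0,0,0,0.045,0.5,0,0,0,0,0,0.047,0.5,0,0,0,0,0,0.049,0.5,0,0,0,0,0,0.0505,0.5,0,0,0,0,0,0.0505,0.5],
)

```text
clock: 6.38
position: [0.5986, -0.1357, 0.0261]
ee_rot: [0.002, 1.0, 0.0, 0.0]
ft_force: [-0.7, 0.1, -2.1]
grip_width: 0.661
grasp_force: 54.0
```

Call:
play_rows(
  plan=[0,0,0,0,0,0.0005,0.5,0,0,0,0,0,0.001,0.5,0,0,0,0,0,0.001,0.5],
)

```text
clock: 6.75
position: [0.5987, -0.1357, 0.0257]
ee_rot: [0.002, 1.0, 0.0, 0.0]
ft_force: [-3.7, 0.6, 6.4]
grip_width: 0.663
grasp_force: 54.9
```

Call:
play_rows(
  plan=[0,0,0,0,0,0,0.75,0,0,0,0,0,0,1,0,0,0,0,0,0,1,0,0,0,0,0,0,1,0,0,0,0,0,-0.02,1,0,0,0,0,0,-0.06,1,0,0,0,0,0,-0.1,1,0,0,0,0,0,-0.13,1,0,0,0,0,0,-0.13,1],
)

```text
clock: 7.88
position: [0.6002, -0.1363, 0.1592]
ee_rot: [0.002, 1.0, -0.0, 0.003]
ft_force: [-0.8, -0.6, -0.2]
grip_width: 1.0
grasp_force: 0.0
```

```bash
python3 -c "
from h import *
go(454.8,-385,100,76)"
```

```text
t 7.88 pos [ 600.2 -136.3  159.2] F [-0.8 -0.6 -0.2] w 1.0 gf 0.0 tip 0.014 j1,7 [-0.14  1.82]
row [ 0.   0.3 13.8] [ 0.1447 -0.2494  0.0584]
```

Call:
play_rows(
  plan=[0,0,4,0.029,-0.05,0,1,0,0,8,0.058,-0.1,0,1,0,0,11,0.087,-0.15,0,1,0,0,13.8,0.115,-0.2,0,1,0,0,13.8,0.1447,-0.2494,0,1,0,0,13.8,0.1447,-0.2494,0.03,1,0,0,13.8,0.1447,-0.2494,0.0584,1,0,0,13.8,0.1447,-0.2494,0.0584,1,0,0,13.8,0.1447,-0.2494,0.0584,1,0,0,13.8,0.1447,-0.2494,0.0584,1],
)

```text
clock: 9.12
position: [0.4535, -0.3849, 0.0979]
ee_rot: [0.122, 0.993, -0.0, 0.001]
ft_force: [0.0, 0.4, -0.8]
grip_width: 1.0
grasp_force: 0.0
```

```bash
cat >> h.py <<'E'
def boardm(name,im,c,ang,L,z):
    """offset of a board's edges from the expected rectangle (mm), by brightness edges in a rectified patch"""
    q=patch(name,im,c,ang,L+40,100,z,2).astype(np.float32); w=(1-(q.max(2)-q.min(2))/(q.max(2)+1))*q.max(2)
    def edges(pr,off):
        g=np.gradient(cv2.GaussianBlur(pr.reshape(1,-1),(0,0),2).ravel()); n=len(g)//2
        return round((g[:n].argmax()+.5)/2-off,1), round((n+g[n:].argmin()+.5)/2-off,1)
    for s in(0,1,2):
        k=2*(L-20)//3; x=60+s*k; print(name,"across",edges(w[:,x:x+k].mean(1),50),end=" ")
    print("along",edges(w[60:140].mean(0),(L+40)/2))
E
python3 -c "
from h import *
go(454.8,-385,17,76)
for n,c in(('scene',(597.5,-134.35)),('top',(597.5,-136.3))):
    a=viewer.camera(n); cv2.imwrite(f'pics/{n}3.png',a[:,:,::-1]); boardm(n,a,c,-.2,180,.026)"
```

```text
t 9.12 pos [ 453.5 -384.9   97.9] F [ 0.   0.4 -0.8] w 1.0 gf 0.0 tip 0.014 j1,7 [0.22 2.13]
row [-0.   0.1 -0. ] [-0.0011  0.0003  0.0809]
scene across (np.float64(-31.8), np.float64(28.8)) scene across (np.float64(-31.8), np.float64(28.8)) scene across (np.float64(-31.8), np.float64(28.8)) along (np.float64(-91.8), np.float64(91.2))
top across (np.float64(-31.2), np.float64(28.2)) top across (np.float64(-31.2), np.float64(28.2)) top across (np.float64(-30.8), np.float64(28.8)) along (np.float64(-90.8), np.float64(91.2))
```

```bash
python3 -c "
from h import *
T=[]
for n,c in(('scene',(597.5,-134.35)),('top',(597.5,-136.3))):
    a=cv2.imread(f'pics/{n}3.png'); q=patch(n,a,c,-.2,220,90,.026,3)
    for p in((60,48),(600,48),(60,222),(600,222)): cv2.circle(q,p,5,(0,0,255),1)
    T.append(q)
    print(n,[int(v) for v in q[::3,150:500].mean(1).sum(1)][8:22],[int(v) for v in q[::3,150:500].mean(1).sum(1)][68:82])
cv2.imwrite('pics/r3.png',np.vstack(T))"
```

```text
scene [231, 230, 235, 255, 296, 354, 417, 471, 509, 530, 538, 540, 540, 540] [540, 536, 524, 495, 445, 373, 291, 217, 168, 148, 144, 145, 148, 154]
top [498, 487, 455, 416, 416, 491, 620, 724, 763, 764, 765, 765, 764, 764] [764, 765, 765, 758, 703, 555, 386, 293, 287, 313, 330, 339, 342, 340]
```

View pics/r3.png

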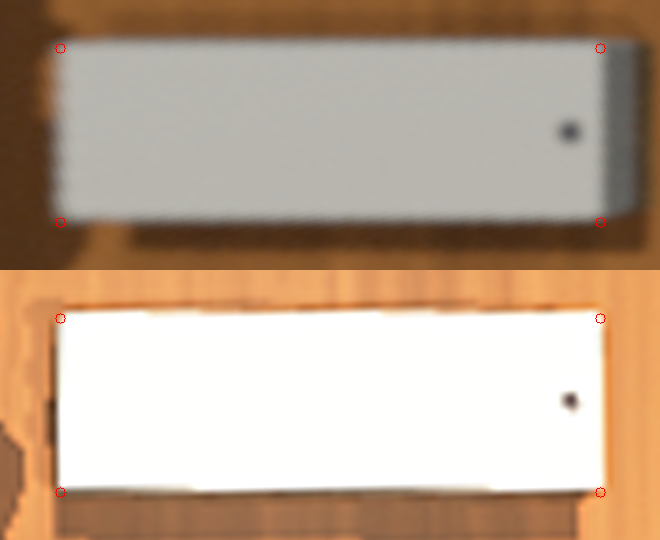

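The board sits on the long panel within about 1 mm, square and flush. Next is the short board.

Call:
play_rows(
  plan=[0,0,0,-0.001,0,0.03,1,0,0,0,-0.001,0,0.055,1,0,0,0,-0.001,0,0.072,1,0,0,0,-0.001,0,0.08,1,0,0,0,-0.001,0,0.08,1,0,0,0,-0.001,0,0.08,0.5,0,0,0,-0.001,0,0.08,0.5,0,0,0,-0.001,0,0.08,0.5,0,0,0,-0.001,0,0.08,0.5,0,0,0,-0.001,0,0.08,0.5,0,0,0,-0.001,0,0.08,0.5],
)

```text
clock: 10.6
position: [0.4545, -0.3852, 0.0177]
ee_rot: [0.122, 0.993, -0.0, 0.001]
ft_force: [-0.9, 0.6, 5.4]
grip_width: 0.662
grasp_force: 53.7
```

```bash
python3 -c "
from h import *
go(597,142.6,77,58.5)"
```

```text
t 10.6 pos [ 454.5 -385.2   17.7] F [-0.9  0.6  5.4] w 0.662 gf 53.7 tip 0.014 j1,7 [0.26 2.17]
row [ 0.   0.1 17.5] [-0.0104  0.5466 -0.0594]
```

Call:
play_rows(
  plan=[0,0,0,0,0,-0.02,0.5,0,0,0,0,0,-0.06,0.5,0,0,0,0,0,-0.1,0.5,0,0,0,0,0.02,-0.12,0.5,0,0,2,-0.001,0.065,-0.12,0.5,0,0,4,-0.002,0.11,-0.12,0.5,0,0,6,-0.003,0.155,-0.12,0.5,0,0,8,-0.004,0.2,-0.12,0.5,0,0,10,-0.005,0.245,-0.12,0.5,0,0,12,-0.006,0.29,-0.12,0.5,0,0,14,-0.007,0.335,-0.12,0.5,0,0,16,-0.008,0.38,-0.12,0.5,0,0,17.5,-0.009,0.425,-0.12,0.5,0,0,17.5,-0.01,0.47,-0.12,0.5,0,0,17.5,-0.01,0.51,-0.12,0.5,0,0,17.5,-0.0104,0.5466,-0.12,0.5,0,0,17.5,-0.0104,0.5466,-0.09,0.5,0,0,17.5,-0.0104,0.5466,-0.06,0.5,0,0,17.5,-0.0104,0.5466,-0.04,0.5,0,0,17.5,-0.0104,0.5466,-0.04,0.5],
)

```text
clock: 13.1
position: [0.5958, 0.1426, 0.056]
ee_rot: [0.272, 0.962, -0.001, -0.001]
ft_force: [-0.8, -0.6, -1.1]
grip_width: 0.657
grasp_force: 53.7
```

```bash
python3 -c "
from h import *
go(597,142.6,25.7,58.5)"
```

```text
t 13.1 pos [595.8 142.6  56. ] F [-0.8 -0.6 -1.1] w 0.657 gf 53.7 tip 0.014 j1,7 [-0.53  0.82]
row [-0.1 -0.1 -0. ] [-0.0011  0.0007  0.0303]
```

Call:
play_rows(
  plan=[0,0,0,-0.001,0.0005,0.012,0.5,0,0,0,-0.001,0.0005,0.02,0.5,0,0,0,-0.001,0.0005,0.025,0.5,0,0,0,-0.001,0.0005,0.028,0.5,0,0,0,-0.001,0.0005,0.0295,0.5,0,0,0,-0.001,0.0005,0.0295,0.5,0,0,0,-0.001,0.0005,0.0295,0.5],
)

```text
clock: 13.98
position: [0.5977, 0.143, 0.0273]
ee_rot: [0.272, 0.962, 0.0, 0.0]
ft_force: [0.3, -0.4, -1.0]
grip_width: 0.659
grasp_force: 53.7
```

```bash
python3 -c "
from h import *
go(597,142.6,25.7,58.5)"
```

```text
t 13.97 pos [597.7 143.   27.3] F [ 0.3 -0.4 -1. ] w 0.659 gf 53.7 tip 0.014 j1,7 [-0.52  0.83]
row [ 0.  0. -0.] [ 0.0004 -0.0007  0.0016]
```

Call:
play_rows(
  plan=[0,0,0,0.0004,-0.0005,0.001,0.5,0,0,0,0.0004,-0.0005,0.0017,0.5,0,0,0,0.0004,-0.0005,0.002,0.5,0,0,0,0.0004,-0.0005,0.002,0.75,0,0,0,0.0004,-0.0005,0.002,1,0,0,0,0.0004,-0.0005,0.002,1,0,0,0,0.0004,-0.0005,0.002,1,0,0,0,0.0004,-0.0005,-0.02,1,0,0,0,0.0004,-0.0005,-0.06,1,0,0,0,0.0004,-0.0005,-0.1,1,0,0,0,0.0004,-0.0005,-0.13,1,0,0,0,0.0004,-0.0005,-0.13,1],
)

```text
clock: 15.48
position: [0.5984, 0.143, 0.1598]
ee_rot: [0.272, 0.962, 0.001, 0.002]
ft_force: [-0.2, 0.1, -0.3]
grip_width: 1.0
grasp_force: 0.0
```

```bash
python3 -c "
from h import *
go(447,247.5,95,75)"
```

```text
t 15.47 pos [598.4 143.  159.8] F [-0.2  0.1 -0.3] w 1.0 gf 0.0 tip 0.014 j1,7 [-0.55  0.8 ]
row [  0.2   0.2 -16.5] [0.1838 0.0097 0.0643]
```

```bash
python3 -c "
from h import *
M={n:viewer.camera_model(n) for n in('top','scene')}
for n,pt,ps in(('WL',(201,393),(525,50)),('Wa',(194,148),(664,205)),('Wb',(572,108),(276,336))):
    print(n,(ray(M['top'],(np.array(pt)+.5)/2.9-.5+(130,140),.066)*1000).round(1),(ray(M['scene'],(np.array(ps)+.5)/2.8-.5+(240,150),.066)*1000).round(1))
# body outline of large weight in top view: plane z=.036
im=cv2.imread('pics/top0.png'); hs=cv2.cvtColor(im,cv2.COLOR_BGR2HSV)
for n,p in(('WL',(202,276)),('Wa',(199,194)),('Wb',(327,181))):
    c=blob(hs[...,1]<60,p); w=ray(M['top'],c,.036)*1000; print(n,'body',cv2.minEnclosingCircle(w.astype(np.float32)))
"
```

```text
WL [[437.2 254.3]] [[435.  257.7]]
Wa [[622.  261.7]] [[621.1 265.7]]
Wb [[648.  -25.1]] [[646.3 -22. ]]
WL body ((437.5594482421875, 251.95785522460938), 29.768997192382812)
Wa body ((619.3554077148438, 263.1044006347656), 23.31698989868164)
Wb body ((647.4882202148438, -27.466266632080078), 19.017763137817383)
```

Call:
play_rows(
  plan=[0,0,-5,0.05,0.003,0,0.7,0,0,-11,0.1,0.006,0,0.7,0,0,-16.5,0.15,0.009,0,0.7,0,0,-16.5,0.1976,0.0112,0.03,0.7,0,0,-16.5,0.1976,0.0112,0.06,0.7,0,0,-16.5,0.1976,0.0112,0.06,0.7,0,0,-16.5,0.1976,0.0112,0.06,0.7],
)

```text
clock: 16.35
position: [0.4351, 0.2552, 0.0977]
ee_rot: [0.131, 0.991, 0.0, 0.0]
ft_force: [0.2, 0.5, 0.4]
grip_width: 0.7
grasp_force: 0.0
```

```bash
python3 -c "
from h import *
go(436,256,54,75)
T=[]
for n,c in(('scene',(597.1,142.9)),('top',(597,141))):
    a=viewer.camera(n)[:,:,::-1].copy(); cv2.imwrite(f'pics/{n}4.png',a); boardm(n,a,c,-31.5,100,.026)
    q=patch(n,a,c,-31.5,130,90,.026,3)
    for p in((45,48),(345,48),(45,222),(345,222)): cv2.circle(q,p,5,(0,0,255),1)
    T.append(q)
s=cv2.imread('pics/scene4.png')[100:300,290:550]
cv2.imwrite('pics/r4.png',np.vstack([np.hstack(T),cv2.resize(s,(780,300))]))"
```

```text
t 16.35 pos [435.1 255.2  97.7] F [0.2 0.5 0.4] w 0.7 gf 0.0 tip 0.014 j1,7 [-0.76  0.72]
row [ 0.   0.  -0.1] [-0.0006  0.001   0.0437]
scene across (np.float64(-30.8), np.float64(29.8)) scene across (np.float64(-30.8), np.float64(29.8)) scene across (np.float64(-30.8), np.float64(29.8)) along (np.float64(-52.2), np.float64(65.2))
top across (np.float64(-31.2), np.float64(28.2)) top across (np.float64(-31.2), np.float64(28.2)) top across (np.float64(-31.2), np.float64(28.2)) along (np.float64(-49.8), np.float64(50.8))
```

View pics/r4.png

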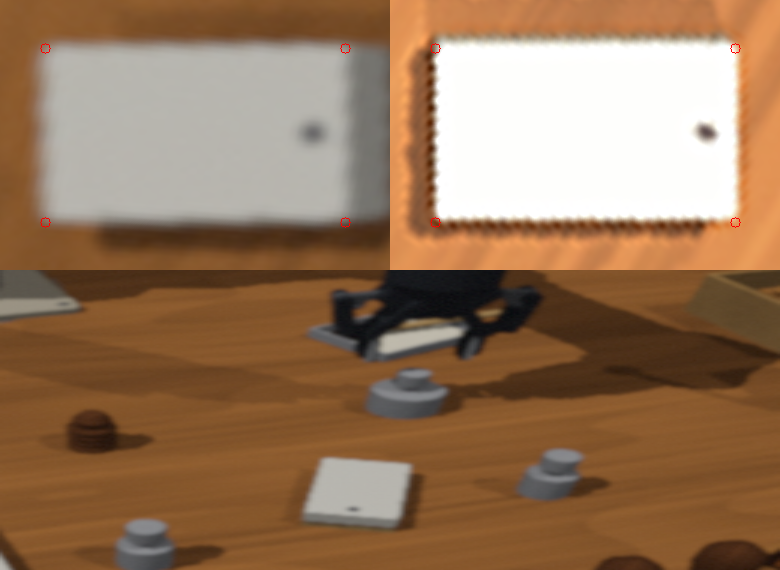

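The short board is flush to about 0.5 mm. The gripper is above the large weight, so I'll take it now.

Call:
play_rows(
  plan=[0,0,0,-0.0006,0.001,0.02,0.7,0,0,0,-0.0006,0.001,0.035,0.7,0,0,0,-0.0006,0.001,0.043,0.7,0,0,0,-0.0006,0.001,0.043,0.7,0,0,0,-0.0006,0.001,0.043,0.2,0,0,0,-0.0006,0.001,0.043,0.1,0,0,0,-0.0006,0.001,0.043,0.1,0,0,0,-0.0006,0.001,0.043,0.1,0,0,0,-0.0006,0.001,0.043,0.1,0,0,0,-0.0006,0.001,0.043,0.1],
  squeeze=70,
)

```text
clock: 17.7
position: [0.4357, 0.2571, 0.0548]
ee_rot: [0.131, 0.991, 0.001, 0.001]
ft_force: [0.3, 1.8, 6.8]
grip_width: 0.256
grasp_force: 68.6
```

```bash
python3 -c "
from h import *
go(597,142.3,110,75)"
```

```text
t 17.7 pos [435.7 257.1  54.8] F [0.3 1.8 6.8] w 0.256 gf 68.6 tip 0.014 j1,7 [-0.76  0.73]
row [ 0.1  0.  -0. ] [-0.1855 -0.069  -0.0551]
```

Call:
play_rows(
  plan=[0,0,0,0,0,-0.015,0.1,0,0,0,0,0,-0.04,0.1,0,0,0,0,0,-0.06,0.1,0,0,0,-0.04,-0.015,-0.06,0.1,0,0,0,-0.08,-0.03,-0.06,0.1,0,0,0,-0.12,-0.045,-0.06,0.1,0,0,0,-0.16,-0.06,-0.06,0.1,0,0,0,-0.18,-0.067,-0.06,0.1,0,0,0,-0.1855,-0.069,-0.055,0.1,0,0,0,-0.1855,-0.069,-0.045,0.1,0,0,0,-0.1855,-0.069,-0.035,0.1,0,0,0,-0.1855,-0.069,-0.03,0.1,0,0,0,-0.1855,-0.069,-0.03,0.1],
)

```text
clock: 19.32
position: [0.5959, 0.1419, 0.0836]
ee_rot: [0.13, 0.991, -0.0, -0.0]
ft_force: [0.2, 0.5, -6.8]
grip_width: 0.258
grasp_force: 69.5
```

```bash
python3 -c "
from h import *
go(597,142.3,80.8,75)"
```

```text
t 19.32 pos [595.9 141.9  83.6] F [ 0.2  0.5 -6.8] w 0.258 gf 69.5 tip 0.014 j1,7 [-0.51  1.1 ]
row [-0.  -0.1  0. ] [-0.001   0.0006  0.0028]
```

Call:
play_rows(
  plan=[0,0,0,-0.001,0.0005,0,0.1,0,0,0,-0.001,0.0005,0.001,0.1,0,0,0,-0.001,0.0005,0.002,0.1,0,0,0,-0.001,0.0005,0.0025,0.1,0,0,0,-0.001,0.0005,0.0025,0.1],
)

```text
clock: 19.95
position: [0.5975, 0.1418, 0.0816]
ee_rot: [0.131, 0.991, 0.0, -0.0]
ft_force: [-0.6, 0.7, -7.0]
grip_width: 0.256
grasp_force: 69.5
```

Call:
play_rows(
  plan=[0,0,0,0,0,0.0005,0.1,0,0,0,0,0,0.001,0.1,0,0,0,0,0,0.001,0.1],
)

```text
clock: 20.32
position: [0.5978, 0.1419, 0.081]
ee_rot: [0.131, 0.991, 0.0, 0.0]
ft_force: [-1.1, -0.2, -2.6]
grip_width: 0.254
grasp_force: 69.9
```

Call:
play_rows(
  plan=[0,0,0,0,0,0.0003,0.1,0,0,0,0,0,0.0003,0.35,0,0,0,0,0,0.0003,0.7,0,0,0,0,0,0.0003,0.7,0,0,0,0,0,-0.015,0.7,0,0,0,0,0,-0.04,0.7,0,0,0,0,0,-0.07,0.7,0,0,0,0,0,-0.07,0.7],
)

```text
clock: 21.32
position: [0.5993, 0.1421, 0.1544]
ee_rot: [0.131, 0.991, 0.001, 0.002]
ft_force: [0.4, -0.4, -0.8]
grip_width: 0.7
grasp_force: 0.0
```

```bash
python3 -c "
from h import *
go(621.5,263.7,95,90)"
```

```text
t 21.32 pos [599.3 142.1 154.4] F [ 0.4 -0.4 -0.8] w 0.7 gf 0.0 tip 0.014 j1,7 [-0.52  1.08]
row [  0.2   0.3 -15. ] [0.0104 0.123  0.0597]
```

Call:
play_rows(
  plan=[0,0,-5,0.003,0.04,0,0.7,0,0,-10,0.007,0.08,0,0.7,0,0,-15,0.0104,0.123,0.01,0.7,0,0,-15,0.0104,0.123,0.04,0.7,0,0,-15,0.0104,0.123,0.05,0.7,0,0,-15,0.0104,0.123,0.055,0.7],
)

```text
clock: 22.08
position: [0.6195, 0.2624, 0.0955]
ee_rot: [0.001, 1.0, -0.0, -0.0]
ft_force: [0.7, -0.2, 0.1]
grip_width: 0.7
grasp_force: 0.0
```

```bash
python3 -c "
from h import *
go(621.5,263.7,55,90)
a=viewer.camera('scene')[:,:,::-1]; b=viewer.camera('top')[:,:,::-1]
cv2.imwrite('pics/s5.png',np.hstack([cv2.resize(a[130:280,380:530],(400,400)),cv2.resize(b[120:270,170:320],(400,400))]))"
```

```text
t 22.07 pos [619.5 262.4  95.5] F [ 0.7 -0.2  0.1] w 0.7 gf 0.0 tip 0.014 j1,7 [-0.6   1.17]
row [-0.  -0.  -0.1] [-0.002   0.0013  0.0405]
```

View pics/s5.png

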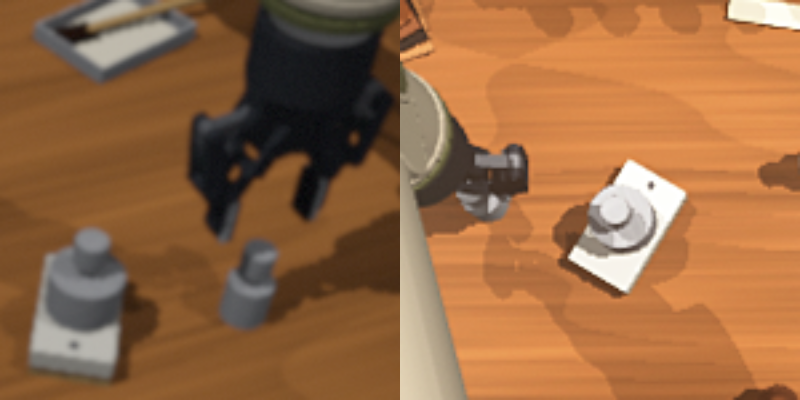

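The large weight stands on the middle of the short board, and the fingers straddle the small knob. Descending to grip.

Call:
play_rows(
  plan=[0,0,0,-0.002,0.001,0.015,0.7,0,0,0,-0.002,0.001,0.03,0.7,0,0,0,-0.002,0.001,0.0405,0.7,0,0,0,-0.002,0.001,0.0405,0.7,0,0,0,-0.002,0.001,0.0405,0.3,0,0,0,-0.002,0.001,0.0405,0.1,0,0,0,-0.002,0.001,0.0405,0.1,0,0,0,-0.002,0.001,0.0405,0.1,0,0,0,-0.002,0.001,0.0405,0.1],
)

```text
clock: 23.3
position: [0.6219, 0.2647, 0.0559]
ee_rot: [0.0, 1.0, 0.0, 0.001]
ft_force: [-0.4, 0.6, 5.8]
grip_width: 0.261
grasp_force: 68.8
```

```bash
python3 -c "
from h import *
go(642.5,-135.7,83.5,90)"
```

```text
t 23.3 pos [621.9 264.7  55.9] F [-0.4  0.6  5.8] w 0.261 gf 68.8 tip 0.014 j1,7 [-0.59  1.17]
row [ 0.   0.1 -0. ] [-0.0208 -0.4004 -0.0279]
```

Call:
play_rows(
  plan=[0,0,0,0,0,-0.015,0.1,0,0,0,0,0,-0.05,0.1,0,0,0,0,0,-0.09,0.1,0,0,0,0,0,-0.115,0.1,0,0,0,-0.002,-0.04,-0.12,0.1,0,0,0,-0.004,-0.085,-0.12,0.1,0,0,0,-0.006,-0.13,-0.12,0.1,0,0,0,-0.009,-0.175,-0.12,0.1,0,0,0,-0.011,-0.22,-0.12,0.1,0,0,0,-0.014,-0.265,-0.12,0.1,0,0,0,-0.016,-0.31,-0.12,0.1,0,0,0,-0.018,-0.355,-0.12,0.1,0,0,0,-0.02,-0.39,-0.12,0.1,0,0,0,-0.0208,-0.4004,-0.11,0.1,0,0,0,-0.0208,-0.4004,-0.08,0.1,0,0,0,-0.0208,-0.4004,-0.055,0.1,0,0,0,-0.0208,-0.4004,-0.04,0.1,0,0,0,-0.0208,-0.4004,-0.033,0.1,0,0,0,-0.0208,-0.4004,-0.029,0.1,0,0,0,-0.0208,-0.4004,-0.029,0.1],
)

```text
clock: 25.8
position: [0.6423, -0.1361, 0.0845]
ee_rot: [0.0, 1.0, 0.0, 0.0]
ft_force: [-0.2, 0.0, -2.9]
grip_width: 0.255
grasp_force: 69.1
```

```bash
python3 -c "
from h import *
go(642.5,-135.7,82,90)"
```

```text
t 25.8 pos [ 642.3 -136.1   84.5] F [-0.2  0.  -2.9] w 0.255 gf 69.1 tip 0.014 j1,7 [-0.09  1.83]
row [ 0.  0. -0.] [-0.0002  0.0004  0.0025]
```

Call:
play_rows(
  plan=[0,0,0,0,0,0.001,0.1,0,0,0,0,0,0.002,0.1,0,0,0,0,0,0.0025,0.1,0,0,0,0,0,0.0028,0.1,0,0,0,0,0,0.0028,0.1],
)

```text
clock: 26.42
position: [0.6424, -0.1361, 0.0819]
ee_rot: [0.0, 1.0, 0.0, 0.0]
ft_force: [-2.2, 1.3, 4.4]
grip_width: 0.253
grasp_force: 69.9
```

Call:
play_rows(
  plan=[0,0,0,0,0,0,0.35,0,0,0,0,0,0,0.7,0,0,0,0,0,0,0.7,0,0,0,0,0,-0.015,0.7,0,0,0,0,0,-0.04,0.7,0,0,0,0,0,-0.06,0.7,0,0,0,-0.002,0.04,-0.06,0.7,0,0,0,-0.004,0.08,-0.05,0.7,0,0,0,-0.0046,0.1126,-0.03,0.7,0,0,0,-0.0046,0.1126,-0.015,0.7,0,0,0,-0.0046,0.1126,-0.015,0.7,0,0,0,-0.0046,0.1126,-0.015,0.7],
)

```text
clock: 27.92
position: [0.6471, -0.0252, 0.0973]
ee_rot: [0.001, 1.0, -0.0, 0.001]
ft_force: [-0.8, -0.2, -0.5]
grip_width: 0.7
grasp_force: 0.0
```

```bash
python3 -c "
from h import *
go(647,-23.5,55.5,90)
a=viewer.camera('scene')[:,:,::-1]; b=viewer.camera('top')[:,:,::-1]
cv2.imwrite('pics/s6.png',np.hstack([cv2.resize(a[190:340,230:380],(400,400)),cv2.resize(b[120:270,270:420],(400,400))]))"
```

```text
t 27.93 pos [647.1 -25.2  97.3] F [-0.8 -0.2 -0.5] w 0.7 gf 0.0 tip 0.014 j1,7 [-0.25  1.64]
row [-0.   0.1 -0.1] [0.0001 0.0017 0.0418]
```

View pics/s6.png

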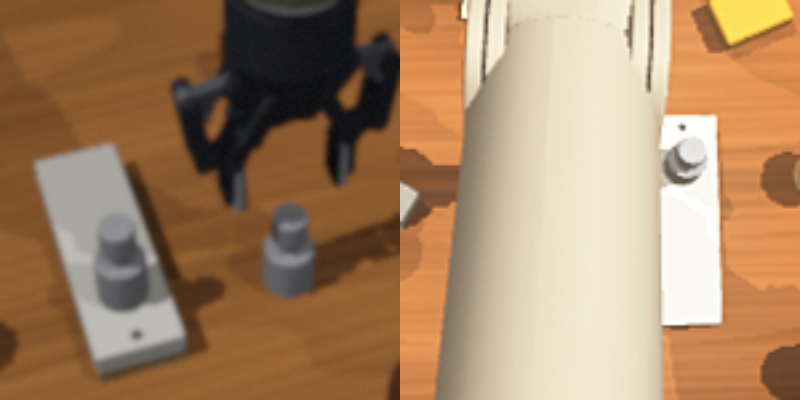

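The first small weight stands on the far half of the long board, and the fingers straddle the second one.

Call:
play_rows(
  plan=[0,0,0,0,0.001,0.015,0.7,0,0,0,0,0.001,0.03,0.7,0,0,0,0,0.001,0.041,0.7,0,0,0,0,0.001,0.0415,0.7,0,0,0,0,0.001,0.0415,0.3,0,0,0,0,0.001,0.0415,0.1,0,0,0,0,0.001,0.0415,0.1,0,0,0,0,0.001,0.0415,0.1,0,0,0,0,0.001,0.0415,0.1],
)

```text
clock: 29.15
position: [0.6472, -0.0226, 0.0556]
ee_rot: [0.0, 1.0, 0.0, 0.001]
ft_force: [-1.0, -0.6, 5.7]
grip_width: 0.256
grasp_force: 68.9
```

```bash
python3 -c "
from h import *
go(552.5,-135.7,84,90)"
```

```text
t 29.15 pos [647.2 -22.6  55.6] F [-1.  -0.6  5.7] w 0.256 gf 68.9 tip 0.014 j1,7 [-0.24  1.65]
row [ 0.   0.1 -0. ] [ 0.0946 -0.1131 -0.0286]
```

Call:
play_rows(
  plan=[0,0,0,0,0,-0.015,0.1,0,0,0,0,0,-0.05,0.1,0,0,0,0.02,0,-0.08,0.1,0,0,0,0.06,0,-0.08,0.1,0,0,0,0.0946,-0.02,-0.08,0.1,0,0,0,0.0946,-0.06,-0.08,0.1,0,0,0,0.0946,-0.1,-0.08,0.1,0,0,0,0.0946,-0.1131,-0.07,0.1,0,0,0,0.0946,-0.1131,-0.05,0.1,0,0,0,0.0946,-0.1131,-0.04,0.1,0,0,0,0.0946,-0.1131,-0.033,0.1,0,0,0,0.0946,-0.1131,-0.029,0.1,0,0,0,0.0946,-0.1131,-0.029,0.1],
)

```text
clock: 30.78
position: [0.5521, -0.1354, 0.0838]
ee_rot: [0.0, 1.0, 0.0, -0.0]
ft_force: [-0.9, 0.6, -2.8]
grip_width: 0.252
grasp_force: 69.1
```

```bash
python3 -c "
from h import *
go(552.5,-135.7,81.7,90)"
```

```text
t 30.77 pos [ 552.1 -135.4   83.8] F [-0.9  0.6 -2.8] w 0.252 gf 69.1 tip 0.014 j1,7 [-0.13  1.84]
row [ 0. -0. -0.] [-0.0004 -0.0003  0.0021]
```

Call:
play_rows(
  plan=[0,0,0,0,0,0.0008,0.1,0,0,0,0,0,0.0016,0.1,0,0,0,0,0,0.0022,0.1,0,0,0,0,0,0.0025,0.1,0,0,0,0,0,0.0025,0.1],
)

```text
clock: 31.4
position: [0.5522, -0.1356, 0.0816]
ee_rot: [0.0, 1.0, 0.0, 0.0]
ft_force: [-1.4, -0.1, 1.4]
grip_width: 0.256
grasp_force: 69.5
```

Contact. I'll release, rise, and clear off to y = +0.05 at a safe height.

Call:
play_rows(
  plan=[0,0,0,0,0,0,0.35,0,0,0,0,0,0,0.7,0,0,0,0,0,0,0.7,0,0,0,0,0,-0.015,0.7,0,0,0,0,0,-0.04,0.7,0,0,0,0,0,-0.08,0.7,0,0,0,0,0,-0.13,0.7,0,0,0,0,-0.05,-0.16,0.7,0,0,0,0,-0.1,-0.16,0.7,0,0,0,0,-0.15,-0.16,0.7,0,0,0,0,-0.2,-0.16,0.7,0,0,0,0,-0.25,-0.16,0.7,0,0,0,0,-0.28,-0.16,0.7,0,0,0,0,-0.28,-0.16,0.7],
)

```text
clock: 33.15
position: [0.5504, -0.4185, 0.2419]
ee_rot: [0.002, 1.0, -0.001, -0.0]
ft_force: [0.3, -0.6, 0.6]
grip_width: 0.696
grasp_force: 0.0
```

```bash
python3 -c "
from h import *
a=viewer.camera('scene'); b=viewer.camera('top'); cv2.imwrite('pics/top7.png',b[:,:,::-1])
boardm('top',b,(597.5,-136.3),-.2,180,.026); boardm('scene',a,(597.5,-134.35),-.2,180,.026)
boardm('top',b,(597,141),-31.5,100,.026)
T=[patch('top',b,(597.5,-136.3),-.2,220,100,.026,2),patch('top',b,(597,141),-31.5,150,100,.026,2)]
cv2.imwrite('pics/s7.png',np.vstack([np.hstack(T)[:,:740],cv2.resize(a[130:380,80:560],(740,385))])[:,:,::-1])"
```

```text
top across (np.float64(-29.8), np.float64(28.8)) top across (np.float64(-31.2), np.float64(28.2)) top across (np.float64(-30.8), np.float64(28.8)) along (np.float64(-90.2), np.float64(91.2))
scene across (np.float64(-31.8), np.float64(28.8)) scene across (np.float64(-31.8), np.float64(28.8)) scene across (np.float64(-31.8), np.float64(28.8)) along (np.float64(-29.2), np.float64(91.2))
top across (np.float64(-31.8), np.float64(27.8)) top across (np.float64(-31.8), np.float64(35.2)) top across (np.float64(-31.8), np.float64(28.2)) along (np.float64(-49.8), np.float64(51.2))
```

View pics/s7.png

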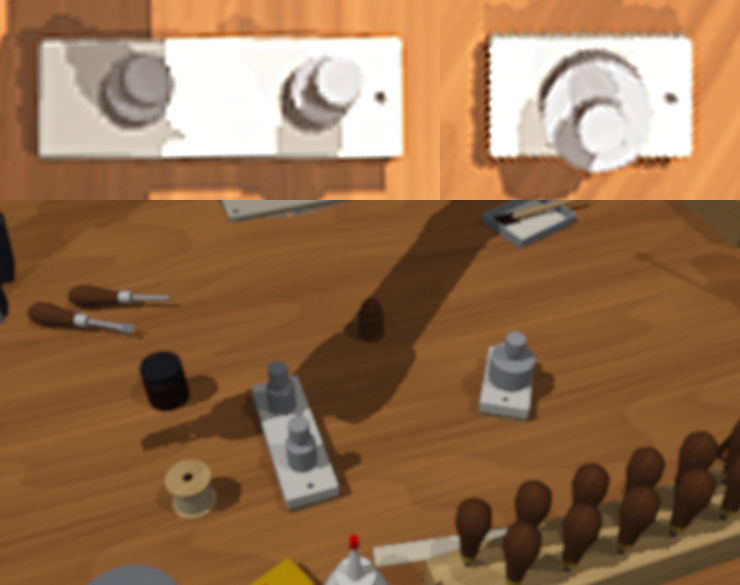

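Both boards are flush, the weights stand centred, and the jar, spool and slicker are untouched. The arm is clear at z = 0.24 m.

```bash
python3 -c "
from workcell import manip
print(manip.hand_in())"
```

```text
the job is handed in; nothing more can be done
None
```

The job is handed in at about 33 s: both boards lie flush on their panels to about 1 mm by camera, the large weight stands on the middle of the short board and a small one on each half of the long board, and the jar, spool and slicker were left alone.

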